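Swap the load of the bench dryer and start it

ROBOT

A 6-joint arm with a two-finger parallel gripper is mounted at the origin on a cart in front of the work surface, level with it; the furniture and walls round the work are solid. World frame = base frame: x ahead of the robot, y to its left, z up, the work surface at z = 0. Lengths are in m, angles in rad, forces in N, time in s.
With the tool pointing down it reaches from about 0.425 to 0.95 m from the base axis. Payload 3.5 kg.
Tool frame: the origin (TCP) lies at the very end of the fingers, on their centre line; the grasp point (between the pads) lies ctrl.tcp_to_grasp behind it (ctrl.tcp_to_grasp is the distance from the TCP to the grasp point, in m); z points along the fingers, y is the line along which they close (so a half turn about z gives the same grasp; the last joint's range is limited). The gripper opens to 85 mm and grips with 20 to 120 N. Pads are 22 mm wide; open, the fingers measure 114 mm over their backs; the gripper's body (76 mm by 85 mm) begins 54 mm behind the grasp point. The pads swing forward as they close: fully open they stand 13 mm farther back than shut.
Start: joints at [0.959, 0.286, 1.577, -0, 1.279, -0.15], TCP at [0.301, 0.604, 0.231] pointing down, gripper open.
Joint ranges: [-2.77, 2.77], [-0.9, 2.22], [0.21, 2.48], [-1.53, 4.67], [0.24, 2.81], [-2.84, 2.84]. Speed limits (rad/s): [2.79, 2.79, 3.14, 3.14, 3.14, 3.14].

INTERFACE

Orientations are given as a unit quaternion [x, y, z, w].
In Python, from plant import ctrl gives the robot as it stands.
- The arm moves only by the shell command python3 -m inch 'ROWS' [FORCE]. ROWS is JSON, a list of rows, each an object with "slide": the shift along the tool's x, y, z in cm, a list of three; "turn": the turn about the tool's z in rad; "grip": the finger opening in cm, from 0 to 8.54. A call has 1 to 20 rows; each row is the pose to reach, as a shift and turn from the pose commanded when the call began, along the tool's axes at that moment; what a row does not reach only later rows make up. A row lasts 1/10 s, in which the tool goes at most 50 mm and 8.59 degrees, less where a joint would pass 70% of its speed; a pose out of reach is approached as far as the arm can. A call with a gripper value outside its range is refused whole. The fingers move at their own pace and stop on an object; FORCE is the grip in N (left out, the last holds). Time passes only in rows, so rows that repeat a pose let the fingers close. It gives the time, the measured TCP pose, the force, the opening and the grip force at its end, in the units of the state.
- ctrl.get_state(): the state, without advancing time (a new reading comes with each control period).
- ctrl.read_camera(name): name is "scene" or "top" or "wrist"; returns (picture, depth): 480x640x3 uint8, red, green, blue; 480x640 float32, m along the optical axis (not along the pixel's ray), 0 where there is no reading.
- ctrl.camera_info(name): a dict with "K" (3x3 intrinsics, pixels), "camera_from_world" (4x4, takes a point from world to camera coordinates); the wrist camera has in their place "T_tool_cam" (4x4, takes a point from camera to tool coordinates, whose origin is the TCP and whose axes are the flange's). Camera axes: x right, y down, z forward; pixel columns grow to the right and rows downward; lengths in m; the calibration is good to about 2 mm. A picture is of the moment at which its call begins: read the wrist's pose just before it. camera_info takes no time and is no camera call.
- ctrl.sign_off(): hands the job in; it is judged then, once.
The state is a dict: "time": time; "qpos": joint angles; "dq": joint speeds; "joint_efforts": joint torques, N m; "eef_pos": TCP position; "tcp_rot": TCP orientation; "contact_force": force on the tool from outside, world axes, zero at the start; "wrist_torque": the same for the moment, N m; "opening": opening from 0.0 (shut) to 1.0 (fully open); "finger_force": force on a finger pad.
Only numpy, scipy, OpenCV 4.12 (cv2) and the standard library are available. Lean on these libraries where they do the work, as an engineer would, in place of code of your own. Each camera call takes 0.05 s, during which the arm holds its last target. There are 200 camera calls.

TASK

The two brown dropper bottles in the open drawer of the white bench dryer are done: stand both upright in the small steel tray on the bench. Stand every white blue-capped silica-gel jar that is waiting on the bench upright in the drawer, then slide the drawer fully shut, and only then pull the black spring knob on the dryer's sloping panel all the way out to start it and let it go back to rest. Leave the other things where they are.

Things in the scene. Friction and masses are not known exactly. Their poses are not given: they have to be found in the camera images.
- dryer: The bench dryer, fixed: white box 220 mm deep (x), 330 mm wide (y), 118 mm high. Origin at the centre of its underside on the bench; its own -x axis is the front, towards the robot, from which the drawer slides out. On the top at the right front (-y) is a sloping control panel, 110 mm wide, rising to 170 mm above the bench, which faces up and forward, 30 degrees from level.
- drawer (a joint): The dryer's drawer, m: 0 = fully shut, 0.165 = fully out; it slides along the dryer's -x axis as it opens. It has about 2 N of friction and stays where it is left; a push on its front shuts it.
- drawer_floor (a point): Centre of the drawer's inner floor (moves with the drawer), 22 mm above the bench; axes as the dryer's. Inside the drawer measures 150 mm (x) by 287 mm (y); its side and back walls are 28 mm high, and its front panel (14 mm thick, 330 mm wide) reaches from 8 to 108 mm above the bench. Wide enough for four jars in one row across.
- drawer_handle (a point): Middle of the outer face of the lip handle on the drawer's front panel (moves with the drawer), 90 mm above the bench. The lip is 120 mm long (y), 14 mm high, and stands 16 mm out from the panel. The panel's outer face is 15 mm behind this point.
- start_knob (a joint): The spring-loaded start knob, m: 0 = at rest (pushed in by its spring), 0.014 = pulled fully out. The spring pulls back with 2 N at rest and 7 N fully out; let go, it returns to 0.
- knob_grip (a point): The point on the knob's axis at which to grip it (moves with the knob). The knob is a black round cap, 36 mm diameter, 28 mm tall, on a thin shaft; this point lies 13 mm below the cap's top and, at rest, 27 mm above the sloping panel. Its z axis is the pull direction, outward from the panel: 60 degrees above level, leaning towards the front of the dryer. Its y axis is level.
- tray: Small square steel tray, fixed on the bench, 120 x 120 mm outside, 18 mm high, walls and floor 4 mm thick. Origin at the centre of its underside.
- tray_in (a point): Centre of the tray's inner floor, 4 mm above the bench; axes as the tray's.
- jar_1: One of the two to four white silica-gel jars waiting (those not there this time are absent): plastic, round, blue screw cap, 56 mm diameter, 68 mm tall, about 0.12 kg. Origin at the centre of its underside, z up along the jar.
- jar_2: One of the two to four white silica-gel jars waiting (those not there this time are absent): plastic, round, blue screw cap, 56 mm diameter, 68 mm tall, about 0.12 kg. Origin at the centre of its underside, z up along the jar.
- jar_3: One of the two to four white silica-gel jars waiting (those not there this time are absent): plastic, round, blue screw cap, 56 mm diameter, 68 mm tall, about 0.12 kg. Origin at the centre of its underside, z up along the jar.
- jar_4: One of the two to four white silica-gel jars waiting (those not there this time are absent): plastic, round, blue screw cap, 56 mm diameter, 68 mm tall, about 0.12 kg. Origin at the centre of its underside, z up along the jar.
- brown_bottle_1: One of the two finished brown dropper bottles with dark caps, 33 mm diameter, 64 mm tall, about 0.045 kg; it starts upright in the drawer. Origin at the centre of its underside.
- brown_bottle_2: One of the two finished brown dropper bottles with dark caps, 33 mm diameter, 64 mm tall, about 0.045 kg; it starts upright in the drawer. Origin at the centre of its underside.
- amber_bottle: Bystander: larger amber screw-cap bottle, 62 mm diameter, 111 mm tall. Origin at the centre of its underside.
- strip_box: Bystander: small blue box, 35 x 50 x 20 mm. Origin at the centre of its underside.
- timer: Bystander: white bench timer, 58 x 62 x 18 mm. Origin at the centre of its underside.

How it is judged:
By the outcome, as a careful person would: the job done as asked, in the order asked, and still so for the second after the job is handed in, with the robot touching nothing.
Of jar_1, jar_2, jar_3, jar_4 only 2 to 4 are there at a start; the rules pass over those that are not, and their reading is None.
At some moment in a run one of jar_1, jar_2, jar_3, jar_4 may be knocked a few centimetres aside while the robot is not near it.
It also fails if it takes over 210 s, if anything falls off the work surface, if the arm or the gripper's body presses on something with over 40 N, if the wrist force passes 120 N, or if a joint passes its speed limit or range.

## Working session

There is one attempt and no reset: what is moved stays moved. The work goes in short steps, Python scripts to look and compute and a shell command to move; the robot and the scene stay as the last step left them, time stands still between calls to the robot, and variables do not carry over. Pictures are saved under pics/ and viewed, at most 14 in all, crops included, and the job is handed in when it is done.

```bash
ls; mkdir -p pics
python3 - <<'E'
from plant import ctrl
import cv2,numpy as np
print(ctrl.get_state()); print(ctrl.tcp_to_grasp)
for n in("scene","top"):
    p,d=ctrl.read_camera(n); cv2.imwrite(f"pics/{n}0.png",p[:,:,::-1]); np.savez(f"pics/{n}0.npz",p=p,d=d)
    i=ctrl.camera_info(n);print(n,np.round(i["K"],1).tolist(),np.round(i["camera_from_world"],4).tolist())
print(ctrl.camera_info("wrist"))
E
```

```text
pics
{'time': 0.0, 'qpos': array([ 9.58991654e-01,  2.87186928e-01,  1.57817429e+00,  5.12169955e-05,
        1.27857095e+00, -1.49997107e-01]), 'dq': array([-0.00037332, -0.00054359, -0.00027309,  0.00139463, -0.00131136,
       -0.00126928]), 'joint_efforts': array([-1.59973642e-03, -4.05983305e+01, -2.92619401e+01, -2.80065660e-04,
        6.01389896e-03,  4.32622983e-06]), 'eef_pos': array([0.30034264, 0.6037767 , 0.22993445]), 'tcp_rot': array([ 2.28864466e-01,  9.73457594e-01, -1.07680725e-03, -4.57622515e-04]), 'contact_force': array([-0.56170424, -0.79146213, -0.29077929]), 'wrist_torque': array([ 0.00101115,  0.0036585 , -0.05664905]), 'finger_force': 0.0, 'opening': 0.9975113162371172}
0.0187
scene [[538.4, 0.0, 314.3], [0.0, 538.4, 231.4], [0.0, 0.0, 1.0]] [[0.7346, -0.6784, 0.0077, -0.3933], [-0.5158, -0.5659, -0.6432, 0.3829], [0.4407, 0.4685, -0.7657, 1.0325], [0.0, 0.0, 0.0, 1.0]]
top [[478.4, 0.0, 321.6], [0.0, 478.4, 238.8], [0.0, 0.0, 1.0]] [[0.0255, -0.9997, -0.0015, -0.0139], [-0.9955, -0.0252, -0.0912, 0.5717], [0.0911, 0.0038, -0.9958, 1.3282], [0.0, 0.0, 0.0, 1.0]]
{'K': array([[399.4858051 ,   0.        , 316.74545458],
       [  0.        , 399.4858051 , 237.77738167],
       [  0.        ,   0.        ,   1.        ]]), 'T_tool_cam': array([[ 1.50853955e-03, -9.50465682e-01, -3.10825855e-01,
         8.00250448e-02],
       [ 9.99998636e-01,  1.22496562e-03,  1.10753241e-03,
        -6.03568730e-04],
       [-6.71920563e-04, -3.10827102e-01,  9.50466234e-01,
        -1.42411444e-01],
       [ 0.00000000e+00,  0.00000000e+00,  0.00000000e+00,
         1.00000000e+00]])}
```

View pics/top0.png

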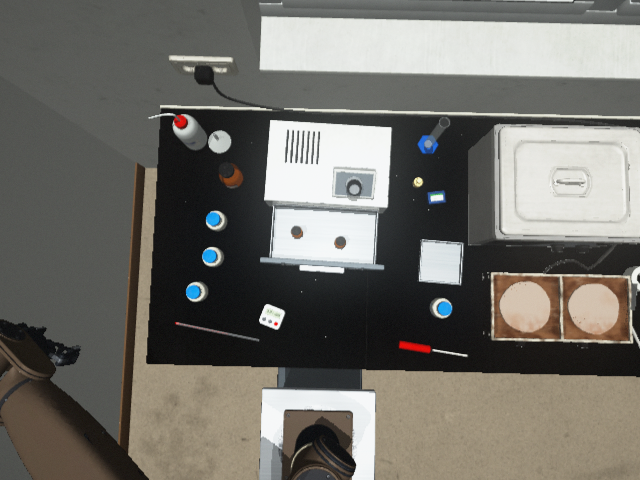

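View pics/scene0.png

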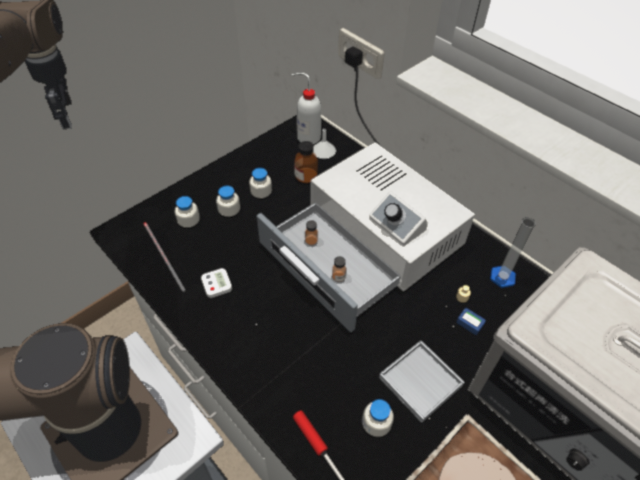

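The top view shows four blue-capped jars at about (216,220), (212,257), (197,292) and (441,308). The brown bottles are at (297,232) and (341,242), the tray at (441,262) and the knob at (354,187). The scene view agrees with this and shows the drawer open.

```bash
cat > h.py <<'E'
from plant import ctrl
import cv2,numpy as np
from scipy.spatial.transform import Rotation as R
def ray(n,uv,z,st=None):
    "world points where pixel rays meet the level plane z"
    i=ctrl.camera_info(n)
    if n=="wrist":
        T=np.eye(4);T[:3,:3]=R.from_quat(st["tcp_rot"]).as_matrix();T[:3,3]=st["eef_pos"];T=T@i["T_tool_cam"]
    else: T=np.linalg.inv(i["camera_from_world"])
    uv=np.atleast_2d(uv).astype(float)
    d=(T[:3,:3]@np.linalg.inv(i["K"])@np.c_[uv,np.ones(len(uv))].T).T
    return T[:3,3]+d*((z-T[2,3])/d[:,2])[:,None]
def lift(n,uv,depth):
    i=ctrl.camera_info(n);T=np.linalg.inv(i["camera_from_world"]);uv=np.atleast_2d(uv)
    z=depth[uv[:,1],uv[:,0]][:,None]
    return ((T[:3,:3]@(np.linalg.inv(i["K"])@(np.c_[uv,np.ones(len(uv))]).T*z.T)).T+T[:3,3])
def blobs(m,amin=20):
    c,_=cv2.findContours(m.astype(np.uint8),cv2.RETR_EXTERNAL,cv2.CHAIN_APPROX_NONE)
    return [(cv2.minAreaRect(k),cv2.contourArea(k),cv2.minEnclosingCircle(k)) for k in c if cv2.contourArea(k)>amin]
def hsv(p): return cv2.cvtColor(p,cv2.COLOR_RGB2HSV)
def go(x,y,z,ydir=None):
    "slide (cm) and turn to the tcp target; ydir = world angle (deg) of tool y, mod 180"
    s=ctrl.get_state();M=R.from_quat(s["tcp_rot"]).as_matrix()
    sl=M.T@(np.array([x,y,z])-s["eef_pos"])*100
    t=0
    if ydir is not None:
        a=np.degrees(np.arctan2(M[1,1],M[0,1])); t=-((ydir-a+90)%180-90)  # tool z points down
    print("slide",np.round(sl,1),"turn",round(np.radians(t),3),"q6",round(s["qpos"][5],2),"tcp",np.round(s["eef_pos"],4),"F",np.round(s["contact_force"],1),"t",round(s["time"],1),"open",round(s["opening"]*8.54,2))
E
python3 - <<'E'
from h import *
f=np.load("pics/top0.npz");p,d=f["p"],f["d"];H=hsv(p)
print("blue");
for r,a,c in blobs((H[:,:,0]>95)&(H[:,:,0]<115)&(H[:,:,1]>150)&(H[:,:,2]>120)):print(np.round(r[0],1),a,ray("top",r[0],.068).round(4),lift("top",np.int32(r[0]),d).round(3))
print("brown")
for u in((297,232),(341,242)):
    w=np.zeros(d.shape,bool);w[u[1]-10:u[1]+12,u[0]-10:u[0]+12]=1
    for r,a,c in blobs(w&(H[:,:,2]<120)):print(r,a,ray("top",r[0],.086).round(4),lift("top",np.int32(r[0]),d).round(3))
# tray,front panel, dryer edges, knob
for n,u in dict(trayTL=(421,240),trayTR=(463,242),trayBL=(418,281),trayBR=(461,284),pL=(261,263),pR=(383,268),backL=(275,205),backR=(378,212),dTL=(270,121),dTR=(391,127),dFL=(265,203),dFR=(387,208),knob=(354,186),handle=(320,269),floor=(320,225),floorL=(285,250)).items():
    print(n,lift("top",u,d).round(3))
for v in range(200,275,3): print(v,lift("top",(320,v),d).round(3)[0][[0,2]],end=" ")
E
```

```text
blue
[444.5 308. ] 127.5 [[ 0.3885 -0.3367  0.068 ]] [[ 0.388 -0.336  0.065]]
[192.5 291.5] 129.5 [[0.4155 0.3475 0.068 ]] [[0.417 0.348 0.071]]
[209. 256.] 121.0 [[0.5131 0.3072 0.068 ]] [[0.513 0.307 0.07 ]]
[212.5 219. ] 123.0 [[0.6152 0.3024 0.068 ]] [[0.615 0.303 0.072]]
[436.1 196.6] 23.5 [[ 0.6932 -0.3127  0.068 ]] [[ 0.704 -0.324  0.02 ]]
[426.7 145. ] 151.5 [[ 0.8385 -0.2859  0.068 ]] [[ 0.85 -0.29  0.04]]
brown
((296.0, 230.5), (7.0, 8.0), 90.0) 50.5 [[0.5873 0.0704 0.086 ]] [[0.588 0.07  0.091]]
((340.5, 241.0), (8.0, 9.0), 90.0) 57.0 [[ 0.5618 -0.0507  0.086 ]] [[ 0.561 -0.049  0.089]]
trayTL [[ 0.577 -0.283  0.016]]
trayTR [[ 0.575 -0.406  0.003]]
trayBL [[ 0.46  -0.277  0.005]]
trayBR [[ 0.455 -0.401  0.001]]
pL [[0.5   0.173 0.001]]
pR [[ 0.491 -0.164  0.11 ]]
backL [[0.664 0.135 0.037]]
backR [[ 0.655 -0.159  0.012]]
dTL [[0.878 0.147 0.121]]
dTR [[ 0.91  -0.195  0.002]]
dFL [[0.674 0.168 0.003]]
dFR [[ 0.669 -0.186  0.002]]
knob [[ 0.692 -0.078  0.189]]
handle [[0.484 0.003 0.101]]
floor [[0.612 0.006 0.023]]
floorL [[0.538 0.104 0.023]]
200 [0.666 0.121] 203 [0.659 0.114] 206 [0.663 0.044] 209 [0.658 0.021] 212 [0.649 0.021] 215 [0.64  0.024] 218 [0.631 0.025] 221 [0.623 0.024] 224 [0.614 0.025] 227 [0.606 0.023] 230 [0.598 0.018] 233 [0.588 0.028] 236 [0.58  0.024] 239 [0.572 0.022] 242 [0.563 0.023] 245 [0.555 0.019] 248 [0.546 0.026] 251 [0.537 0.024] 254 [0.529 0.023] 257 [0.521 0.02 ] 260 [0.508 0.105] 263 [0.5   0.113] 266 [0.493 0.091] 269 [0.484 0.101] 272 [ 0.479 -0.001]
```

Run:
```python
from h import *
go(.587,.070,.2,88.5);go(.587,.070,.2,-1.5)
```

```text
slide [-49.4 -35.    3.1] turn -0.436 q6 -0.15 tcp [0.3004 0.6038 0.2301] F [ 0.4 -0.3  0.1] t 0.1 open 8.55
slide [-49.4 -35.    3.1] turn 1.135 q6 -0.15 tcp [0.3004 0.6038 0.2301] F [ 0.4 -0.3  0.1] t 0.1 open 8.55
```

```bash
R='{"slide":[-49.4,-35,3.1],"turn":-0.436,"grip":5.2}'; python3 -m inch '[{"slide":[-49.4,-35,3.1],"turn":-0.436,"grip":5.2},{"slide":[-49.4,-35,3.1],"turn":-0.436,"grip":5.2},{"slide":[-49.4,-35,3.1],"turn":-0.436,"grip":5.2},{"slide":[-49.4,-35,3.1],"turn":-0.436,"grip":5.2},{"slide":[-49.4,-35,3.1],"turn":-0.436,"grip":5.2},{"slide":[-49.4,-35,3.1],"turn":-0.436,"grip":5.2},{"slide":[-49.4,-35,3.1],"turn":-0.436,"grip":5.2},{"slide":[-49.4,-35,3.1],"turn":-0.436,"grip":5.2},{"slide":[-49.4,-35,3.1],"turn":-0.436,"grip":5.2},{"slide":[-49.4,-35,3.1],"turn":-0.436,"grip":5.2},{"slide":[-49.4,-35,3.1],"turn":-0.436,"grip":5.2},{"slide":[-49.4,-35,3.1],"turn":-0.436,"grip":5.2},{"slide":[-49.4,-35,3.1],"turn":-0.436,"grip":5.2},{"slide":[-49.4,-35,3.1],"turn":-0.436,"grip":5.2},{"slide":[-49.4,-35,3.1],"turn":-0.436,"grip":5.2},{"slide":[-49.4,-35,3.1],"turn":-0.436,"grip":5.2},{"slide":[-49.4,-35,3.1],"turn":-0.436,"grip":5.2}]'
python3 - <<'E'
from h import *
go(.587,.070,.035,88.5)
s=ctrl.get_state();p,d=ctrl.read_camera("wrist");np.savez("pics/w1.npz",p=p,d=d);cv2.imwrite("pics/w1.png",p[:,:,::-1])
E
```

```text
time: 1.8
eef_pos: [0.5864, 0.0724, 0.2004]
tcp_rot: [0.012, 1.0, 0.0, -0.0]
contact_force: [-0.1, 0.6, 0.5]
opening: 0.61
finger_force: 0.0
slide [-0.1 -0.2 16.5] turn 0.003 q6 -1.6 tcp [0.5864 0.0724 0.2004] F [-0.1  0.6  0.5] t 1.8 open 5.21
```

View pics/w1.png

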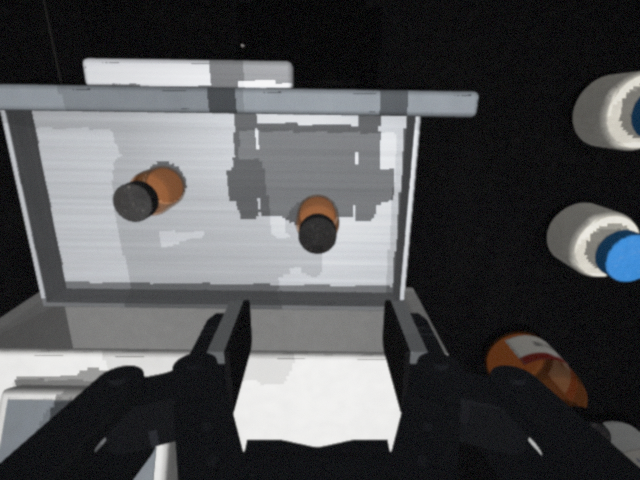

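The wrist view shows bottle caps at (318,235) and (136,201), the drawer front panel at rows 85–115, and the drawer's back wall at about row 295.

Run:
```python
from h import *
s=ctrl.get_state();f=np.load("pics/w1.npz");p=f["p"];g=p.max(2)
for u in((318,235),(136,201)):
    w=np.zeros(g.shape,bool);w[u[1]-30:u[1]+30,u[0]-30:u[0]+30]=1
    H=hsv(p)
    for r,a,c in blobs(w&(g<75)&(p[:,:,0].astype(int)-p[:,:,2]<15),200):print(r,a,c,ray("wrist",c[0],.086,s).round(4))
print("rims back",ray("wrist",[(42,297),(405,297)],.05,s).round(4).tolist())
print("front top outer",ray("wrist",[(10,86),(478,95)],.108,s).round(4).tolist())
print("floor front",ray("wrist",[(34,112),(407,118)],.022,s).round(4).tolist(),"back",ray("wrist",[(65,288),(397,286)],.022,s).round(4).tolist())
```

```text
((317.0, 233.5), (37.0, 36.0), 90.0) 1055.5 ((317.277099609375, 233.44578552246094), 19.040918350219727) [[0.5874 0.0724 0.086 ]]
((135.46908569335938, 200.680419921875), (37.770877838134766, 41.32459259033203), 66.03751373291016) 1238.0 ((135.5, 200.5), 21.644960403442383) [[ 0.562  -0.0464  0.086 ]]
rims back [[0.6477, -0.152, 0.05], [0.6543, 0.1422, 0.05]]
front top outer [[0.4916, -0.0946, 0.108], [0.502, 0.1633, 0.108]]
floor front [[0.5052, -0.1427, 0.022], [0.5159, 0.1432, 0.022]] back [[0.653, -0.1513, 0.022], [0.6576, 0.1412, 0.022]]
```

```bash
python3 -m inch '[{"slide":[0,0,5],"turn":0,"grip":5.2},{"slide":[0,0,10],"turn":0,"grip":5.2},{"slide":[0,0,13],"turn":0,"grip":5.2},{"slide":[0,0,15],"turn":0,"grip":5.2},{"slide":[0,0,16.3],"turn":0,"grip":5.2},{"slide":[0,0,16.3],"turn":0,"grip":5.2},{"slide":[0,0,16.3],"turn":0,"grip":2.8},{"slide":[0,0,16.3],"turn":0,"grip":2.8},{"slide":[0,0,16.3],"turn":0,"grip":2.8},{"slide":[0,0,16.3],"turn":0,"grip":2.8},{"slide":[0,0,16.3],"turn":0,"grip":2.8},{"slide":[0,0,14],"turn":0,"grip":2.8},{"slide":[0,0,10],"turn":0,"grip":2.8},{"slide":[0,0,5],"turn":0,"grip":2.8},{"slide":[0,0,0],"turn":0,"grip":2.8},{"slide":[0,0,0],"turn":0,"grip":2.8}]' 25
python3 - <<'E'
from h import *
f=np.load("pics/top0.npz");p,d=f["p"],f["d"]
# tray: bright square in the window
w=np.zeros(d.shape,bool);w[232:292,408:470]=1
for r,a,c in blobs(w&(p.max(2)>90),800):print(r,a,ray("top",r[0],.014).round(4), ray("top",cv2.boxPoints(r),.018).round(3).tolist())
go(.52,-.34,.2,88.5)
s=ctrl.get_state()
E
```

```text
time: 3.45
eef_pos: [0.5917, 0.0707, 0.21]
tcp_rot: [0.013, 1.0, -0.0, 0.008]
contact_force: [0.5, 0.1, 0.0]
opening: 0.38
finger_force: 25.1
((440.4382019042969, 261.80291748046875), (44.100486755371094, 43.256832122802734), 4.39870548248291) 1753.0 [[ 0.516  -0.3386  0.014 ]] [[0.458, -0.271, 0.018], [0.581, -0.28, 0.018], [0.574, -0.405, 0.018], [0.452, -0.395, 0.018]]
slide [  6.1 -41.2   0.9] turn 0.0 q6 -1.6 tcp [0.5917 0.0707 0.21  ] F [0.5 0.1 0. ] t 3.5 open 3.25
```

```bash
python3 -m inch '[{"slide":[0,-4,0],"turn":0,"grip":2.8},{"slide":[0.5,-9,0],"turn":0,"grip":2.8},{"slide":[1,-14,0],"turn":0,"grip":2.8},{"slide":[2,-19,0],"turn":0,"grip":2.8},{"slide":[2.5,-24,0],"turn":0,"grip":2.8},{"slide":[3,-29,0],"turn":0,"grip":2.8},{"slide":[3.4,-34,0],"turn":0,"grip":2.8},{"slide":[3.4,-38,0],"turn":0,"grip":2.8},{"slide":[3.4,-41.4,0],"turn":0,"grip":2.8},{"slide":[3.4,-41.4,0],"turn":0,"grip":2.8},{"slide":[3.4,-41.4,5],"turn":0,"grip":2.8},{"slide":[3.4,-41.4,10],"turn":0,"grip":2.8},{"slide":[3.4,-41.4,10],"turn":0,"grip":2.8},{"slide":[3.4,-41.4,10],"turn":0,"grip":2.8}]'
python3 - <<'E'
from h import *
s=ctrl.get_state();p,d=ctrl.read_camera("wrist");cv2.imwrite("pics/w2.png",p[:,:,::-1])
go(.543,-.341,.0205,86)
E
```

```text
time: 4.85
eef_pos: [0.5418, -0.3409, 0.0993]
tcp_rot: [0.013, 1.0, 0.001, -0.001]
contact_force: [0.4, 0.8, 0.4]
opening: 0.379
finger_force: 25.2
slide [0.  0.1 8.2] turn 0.045 q6 -2.27 tcp [ 0.5433 -0.3422  0.1021] F [ 0.3 -0.7  0.6] t 4.9 open 3.24
```

View pics/w2.png

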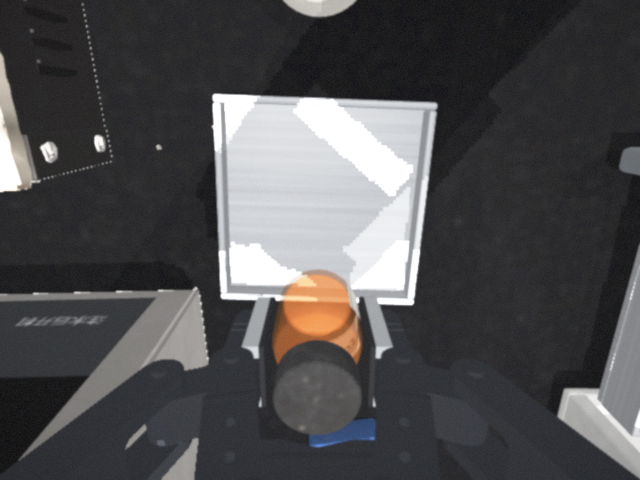

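The bottle is held upright at (318,390), above the far half of the tray, whose rim spans (215–435, 97–300). I'll lower and release it.

```bash
python3 -m inch '[{"slide":[0,0,4],"turn":0,"grip":2.8},{"slide":[0,0,7],"turn":0,"grip":2.8},{"slide":[0,0,7.8],"turn":0,"grip":2.8},{"slide":[0,0,8.1],"turn":0,"grip":2.8},{"slide":[0,0,8.1],"turn":0,"grip":2.8},{"slide":[0,0,8.1],"turn":0,"grip":2.8},{"slide":[0,0,8.1],"turn":0,"grip":5.2},{"slide":[0,0,8.1],"turn":0,"grip":5.2},{"slide":[0,0,8.1],"turn":0,"grip":5.2},{"slide":[0,0,8.1],"turn":0,"grip":5.2},{"slide":[0,0,7],"turn":0,"grip":5.2},{"slide":[0,0,4],"turn":0,"grip":5.2},{"slide":[0,0,0],"turn":0,"grip":5.2},{"slide":[0,0,-5],"turn":0,"grip":5.2},{"slide":[0,0,-10],"turn":0,"grip":5.2},{"slide":[0,0,-10],"turn":0,"grip":5.2},{"slide":[0,0,-10],"turn":0,"grip":5.2}]'
python3 - <<'E'
from h import *
go(.562,-.0485,.2,88.5)
E
```

```text
time: 6.6
eef_pos: [0.5432, -0.3428, 0.2036]
tcp_rot: [0.013, 1.0, -0.002, 0.002]
contact_force: [-0.6, -0.0, -1.5]
opening: 0.609
finger_force: 0.0
slide [-1.1 29.5  0.3] turn 0.0 q6 -2.27 tcp [ 0.5432 -0.3428  0.2036] F [-0.6 -0.  -1.5] t 6.6 open 5.2
```

```bash
python3 -m inch '[{"slide":[0,4,0.3],"turn":0,"grip":5.2},{"slide":[-0.5,9,0.3],"turn":0,"grip":5.2},{"slide":[-1.1,14,0.3],"turn":0,"grip":5.2},{"slide":[-1.1,19,0.3],"turn":0,"grip":5.2},{"slide":[-1.1,24,0.3],"turn":0,"grip":5.2},{"slide":[-1.1,28,0.3],"turn":0,"grip":5.2},{"slide":[-1.1,29.5,0.3],"turn":0,"grip":5.2},{"slide":[-1.1,29.5,0.3],"turn":0,"grip":5.2},{"slide":[-1.1,29.5,0.3],"turn":0,"grip":5.2},{"slide":[-1.1,29.5,0.3],"turn":0,"grip":5.2},{"slide":[-1.1,29.5,0.3],"turn":0,"grip":5.2}]'
cat >> h.py <<'E'
def cap(u,z,blue=False,rad=40,n="wrist"):
    s=ctrl.get_state();p,d=ctrl.read_camera(n);H=hsv(p);g=p.max(2)
    w=np.zeros(g.shape,bool);w[max(0,u[1]-rad):u[1]+rad,max(0,u[0]-rad):u[0]+rad]=1
    m=(H[:,:,0]>95)&(H[:,:,0]<118)&(H[:,:,1]>110)&(g>70) if blue else (g<75)&(p[:,:,0].astype(int)-p[:,:,2]<15)
    return p,[(np.round(c[0]),round(c[1],1),a,ray(n,c[0],z,s).round(4)[0]) for r,a,c in blobs(w&m,60)]
E
python3 - <<'E'
from h import *
p,b=cap((318,234),.086);print(b);go(.562,-.0485,.2,88.5)
E
```

```text
time: 7.7
eef_pos: [0.561, -0.0491, 0.1971]
tcp_rot: [0.014, 1.0, -0.0, -0.0]
contact_force: [-0.5, 1.0, -0.4]
opening: 0.613
finger_force: 0.0
[(array([318., 235.]), 19.1, 1061.5, array([ 0.5614, -0.0488,  0.086 ]))]
slide [-0.1  0.1 -0.3] turn -0.002 q6 -1.81 tcp [ 0.561  -0.049   0.1972] F [-0.2 -0.4  0.4] t 7.8 open 5.19
```

```bash
python3 -m inch '[{"slide":[0,0,5],"turn":0,"grip":5.2},{"slide":[0,0,10],"turn":0,"grip":5.2},{"slide":[0,0,13],"turn":0,"grip":5.2},{"slide":[0,0,15],"turn":0,"grip":5.2},{"slide":[0,0,16],"turn":0,"grip":5.2},{"slide":[0,0,16],"turn":0,"grip":5.2},{"slide":[0,0,16],"turn":0,"grip":2.8},{"slide":[0,0,16],"turn":0,"grip":2.8},{"slide":[0,0,16],"turn":0,"grip":2.8},{"slide":[0,0,16],"turn":0,"grip":2.8},{"slide":[0,0,16],"turn":0,"grip":2.8}]' 25
python3 -m inch '[{"slide":[0,0,-2],"turn":0,"grip":2.8},{"slide":[0,0,-6],"turn":0,"grip":2.8},{"slide":[0,0,-11],"turn":0,"grip":2.8},{"slide":[0,0,-16],"turn":0,"grip":2.8},{"slide":[1,-5,-16],"turn":0,"grip":2.8},{"slide":[2,-10,-16],"turn":0,"grip":2.8},{"slide":[3.5,-15,-16],"turn":0,"grip":2.8},{"slide":[5,-20,-16],"turn":0,"grip":2.8},{"slide":[6.4,-25,-16],"turn":0,"grip":2.8},{"slide":[6.4,-29,-16],"turn":0,"grip":2.8},{"slide":[6.4,-29,-16],"turn":0,"grip":2.8},{"slide":[6.4,-29,-11],"turn":0,"grip":2.8},{"slide":[6.4,-29,-7],"turn":0,"grip":2.8},{"slide":[6.4,-29,-7],"turn":0,"grip":2.8},{"slide":[6.4,-29,-7],"turn":0,"grip":2.8},{"slide":[6.4,-29,-7],"turn":0,"grip":2.8}]'
python3 - <<'E'
from h import *
go(.489,-.337,.02,88.5)
E
```

```text
time: 8.85
eef_pos: [0.5622, -0.0479, 0.039]
tcp_rot: [0.013, 1.0, -0.0, 0.001]
contact_force: [-0.3, 0.5, 6.5]
opening: 0.38
finger_force: 25.2
time: 10.45
eef_pos: [0.4911, -0.3365, 0.1102]
tcp_rot: [0.013, 1.0, -0.002, 0.002]
contact_force: [0.1, 0.6, 0.3]
opening: 0.382
finger_force: 25.1
slide [ 0.2 -0.   9. ] turn 0.001 q6 -2.32 tcp [ 0.4911 -0.3365  0.1102] F [0.1 0.6 0.3] t 10.4 open 3.26
```

```bash
python3 -m inch '[{"slide":[0,0,4],"turn":0,"grip":2.8},{"slide":[0,0,7.5],"turn":0,"grip":2.8},{"slide":[0,0,8.5],"turn":0,"grip":2.8},{"slide":[0.2,0,8.9],"turn":0,"grip":2.8},{"slide":[0.2,0,8.9],"turn":0,"grip":2.8},{"slide":[0.2,0,8.9],"turn":0,"grip":2.8},{"slide":[0.2,0,8.9],"turn":0,"grip":5.2},{"slide":[0.2,0,8.9],"turn":0,"grip":5.2},{"slide":[0.2,0,8.9],"turn":0,"grip":5.2},{"slide":[0.2,0,8.9],"turn":0,"grip":5.2},{"slide":[0.2,0,7],"turn":0,"grip":5.2},{"slide":[0.2,0,4],"turn":0,"grip":5.2},{"slide":[0.2,0,0],"turn":0,"grip":5.2},{"slide":[0.2,0,-5],"turn":0,"grip":5.2},{"slide":[0,0,-10],"turn":0,"grip":7.5},{"slide":[0,0,-10],"turn":0,"grip":7.5},{"slide":[0,0,-10],"turn":0,"grip":7.5}]'
python3 - <<'E'
from h import *
s=ctrl.get_state();p,d=ctrl.read_camera("wrist");cv2.imwrite("pics/w3.png",p[:,:,::-1])
go(.3885,-.3367,.2,0)
go(.3885,-.3367,.2,90)
p,d=ctrl.read_camera("top");H=hsv(p)
for r,a,c in blobs((H[:,:,0]>95)&(H[:,:,0]<115)&(H[:,:,1]>150)&(H[:,:,2]>120)):print(np.round(r[0],1),a,ray("top",r[0],.068).round(4))
E
```

```text
time: 12.15
eef_pos: [0.4902, -0.3364, 0.2095]
tcp_rot: [0.013, 1.0, -0.001, 0.001]
contact_force: [0.2, -0.9, -0.9]
opening: 0.878
finger_force: 0.0
slide [10.1 -0.4  0.7] turn 1.545 q6 -2.32 tcp [ 0.4892 -0.3356  0.207 ] F [ 0.1  0.3 -0.9] t 12.2 open 7.53
slide [10.1 -0.4  0.7] turn -0.026 q6 -2.32 tcp [ 0.4892 -0.3356  0.207 ] F [ 0.1  0.3 -0.9] t 12.2 open 7.53
[192.5 291.5] 129.5 [[0.4155 0.3475 0.068 ]]
[209.5 256. ] 123.0 [[0.5131 0.3058 0.068 ]]
[212.5 219. ] 123.0 [[0.6152 0.3024 0.068 ]]
[426.7 145. ] 150.5 [[ 0.8385 -0.2859  0.068 ]]
```

View pics/w3.png

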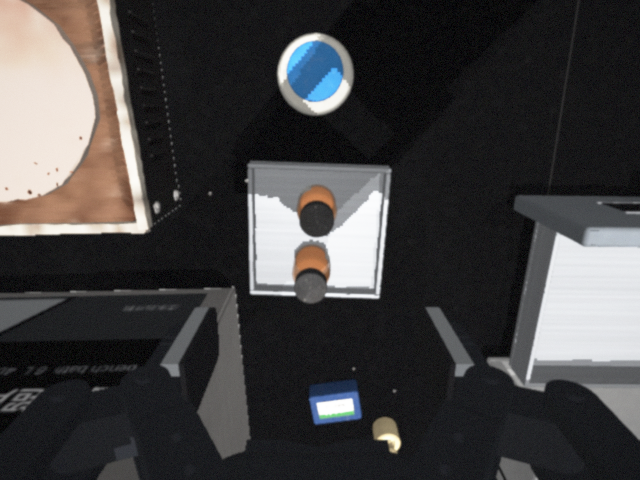

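Both bottles stand in the tray (caps at (317,217) and (311,287)). The jar on the right is at (315,72).

```bash
python3 -m inch '[{"slide":[4,0,0],"turn":0.14,"grip":7.5},{"slide":[8,-0.4,0],"turn":0.28,"grip":7.5},{"slide":[10.1,-0.4,0.7],"turn":0.42,"grip":7.5},{"slide":[10.1,-0.4,0.7],"turn":0.56,"grip":7.5},{"slide":[10.1,-0.4,0.7],"turn":0.7,"grip":7.5},{"slide":[10.1,-0.4,0.7],"turn":0.84,"grip":7.5},{"slide":[10.1,-0.4,0.7],"turn":0.98,"grip":7.5},{"slide":[10.1,-0.4,0.7],"turn":1.12,"grip":7.5},{"slide":[10.1,-0.4,0.7],"turn":1.26,"grip":7.5},{"slide":[10.1,-0.4,0.7],"turn":1.4,"grip":7.5},{"slide":[10.1,-0.4,0.7],"turn":1.5,"grip":7.5},{"slide":[10.1,-0.4,0.7],"turn":1.545,"grip":7.5},{"slide":[10.1,-0.4,0.7],"turn":1.545,"grip":7.5},{"slide":[10.1,-0.4,0.7],"turn":1.545,"grip":7.5},{"slide":[10.1,-0.4,0.7],"turn":1.545,"grip":7.5}]'
python3 - <<'E'
from h import *
p,b=cap((318,240),.068,True,120);print(b)
if b: go(*max(b,key=lambda k:k[2])[3][:2],.021,0)
E
```

```text
time: 13.75
eef_pos: [0.3881, -0.3368, 0.1993]
tcp_rot: [0.707, 0.707, 0.0, -0.001]
contact_force: [0.4, -0.3, 0.1]
opening: 0.879
finger_force: 0.0
[(array([318., 222.]), 26.7, 2065.0, array([ 0.3883, -0.3346,  0.068 ]))]
slide [ 0.2  0.  17.9] turn 0.0 q6 -0.91 tcp [ 0.3882 -0.3369  0.1996] F [-1.3 -0.5  0.8] t 13.8 open 7.52
```

```bash
python3 -m inch '[{"slide":[0.2,0,5],"turn":0,"grip":7.5},{"slide":[0.2,0,10],"turn":0,"grip":7.5},{"slide":[0.2,0,14],"turn":0,"grip":7.5},{"slide":[0.2,0,17],"turn":0,"grip":7.5},{"slide":[0.2,0,17.8],"turn":0,"grip":7.5},{"slide":[0.2,0,17.8],"turn":0,"grip":7.5},{"slide":[0.2,0,17.8],"turn":0,"grip":5},{"slide":[0.2,0,17.8],"turn":0,"grip":5},{"slide":[0.2,0,17.8],"turn":0,"grip":5},{"slide":[0.2,0,17.8],"turn":0,"grip":5},{"slide":[0.2,0,17.8],"turn":0,"grip":5},{"slide":[0.2,0,17.8],"turn":0,"grip":5}]' 30
python3 -m inch '[{"slide":[0,0,-2],"turn":0,"grip":5},{"slide":[0,0,-6],"turn":0,"grip":5},{"slide":[0,0,-11],"turn":0,"grip":5},{"slide":[0,0,-16],"turn":0,"grip":5},{"slide":[0,0,-17.8],"turn":0,"grip":5},{"slide":[3,3,-17.8],"turn":0.02,"grip":5},{"slide":[6,6,-17.8],"turn":0.026,"grip":5},{"slide":[9,9,-17.8],"turn":0.026,"grip":5},{"slide":[12,12,-17.8],"turn":0.026,"grip":5},{"slide":[15,15,-17.8],"turn":0.026,"grip":5},{"slide":[18,18,-17.8],"turn":0.026,"grip":5},{"slide":[21,19.2,-17.8],"turn":0.026,"grip":5},{"slide":[22.4,19.2,-17.8],"turn":0.026,"grip":5},{"slide":[22.4,19.2,-17.8],"turn":0.026,"grip":5},{"slide":[22.4,19.2,-17.8],"turn":0.026,"grip":5},{"slide":[22.4,19.2,-17.8],"turn":0.026,"grip":5}]'
python3 - <<'E'
from h import *
s=ctrl.get_state();p,d=ctrl.read_camera("wrist");cv2.imwrite("pics/w4.png",p[:,:,::-1])
go(.580,-.1105,.046,-1.5)
E
```

```text
time: 15.0
eef_pos: [0.3897, -0.3368, 0.0246]
tcp_rot: [0.707, 0.707, -0.0, 0.002]
contact_force: [0.0, -0.2, 6.7]
opening: 0.647
finger_force: 32.6
time: 16.6
eef_pos: [0.5798, -0.1124, 0.2003]
tcp_rot: [0.717, 0.697, -0.0, 0.0]
contact_force: [-0.2, 0.0, -1.1]
opening: 0.648
finger_force: 32.7
slide [ 0.2  0.  15.4] turn -0.002 q6 -0.34 tcp [ 0.5799 -0.1125  0.2004] F [ 0.4  0.7 -1.2] t 16.6 open 5.51
```

View pics/w4.png

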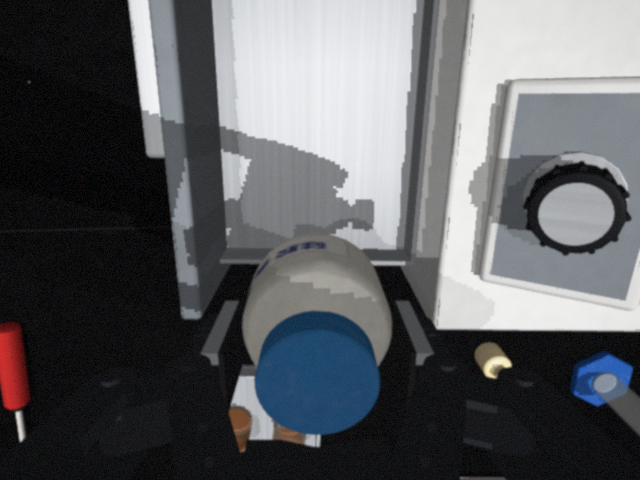

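Run:
```python
from h import *
s=ctrl.get_state()
print(ray("wrist",[(225,250),(402,248)],.022,s).round(4).tolist(),ray("wrist",[(225,262),(408,264)],.05,s).round(4).tolist(),ray("wrist",[(576,213)],.2,s).round(4))
```

```text
[[0.5005, -0.1467, 0.022], [0.6514, -0.149, 0.022]] [[0.5066, -0.1468, 0.05], [0.6506, -0.1524, 0.05]] [[ 0.6762 -0.0728  0.2   ]]
```

```bash
python3 -m inch '[{"slide":[0.2,0,5],"turn":0,"grip":5},{"slide":[0.2,0,10],"turn":0,"grip":5},{"slide":[0.2,0,13],"turn":0,"grip":5},{"slide":[0.2,0,14.5],"turn":0,"grip":5},{"slide":[0.2,0,15.2],"turn":0,"grip":5},{"slide":[0.2,0,15.2],"turn":0,"grip":5},{"slide":[0.2,0,15.2],"turn":0,"grip":5},{"slide":[0.2,0,15.2],"turn":0,"grip":6.8},{"slide":[0.2,0,15.2],"turn":0,"grip":6.8},{"slide":[0.2,0,15.2],"turn":0,"grip":6.8},{"slide":[0.2,0,15.2],"turn":0,"grip":6.8},{"slide":[0.2,0,12],"turn":0,"grip":6.8},{"slide":[0.2,0,8],"turn":0,"grip":6.8},{"slide":[0.2,0,3],"turn":0,"grip":6.8},{"slide":[0.2,0,0],"turn":0,"grip":7.5},{"slide":[0.2,0,0],"turn":0,"grip":7.5},{"slide":[0.2,0,0],"turn":0,"grip":7.5}]'
python3 - <<'E'
from h import *
p,d=ctrl.read_camera("top");H=hsv(p)
for r,a,c in blobs((H[:,:,0]>95)&(H[:,:,0]<115)&(H[:,:,1]>150)&(H[:,:,2]>120)):print(np.round(r[0],1),a,ray("top",r[0],.068).round(4))
go(.513,.306,.2,-1.5)
E
```

```text
time: 18.35
eef_pos: [0.5808, -0.1092, 0.2012]
tcp_rot: [0.716, 0.698, 0.0, 0.001]
contact_force: [-0.3, 0.6, -0.5]
opening: 0.883
finger_force: 0.0
[192.5 292. ] 128.5 [[0.4141 0.3474 0.068 ]]
[209.5 256. ] 123.0 [[0.5131 0.3058 0.068 ]]
[212.5 219. ] 123.0 [[0.6152 0.3024 0.068 ]]
[426.7 145. ] 150.5 [[ 0.8385 -0.2859  0.068 ]]
slide [41.3 -7.8 -0. ] turn 0.0 q6 -0.33 tcp [ 0.5799 -0.1089  0.1994] F [-0.5 -1.7  0.8] t 18.4 open 7.46
```

```bash
python3 -m inch '[{"slide":[5,-1,0],"turn":0,"grip":7.5},{"slide":[10,-2,0],"turn":0,"grip":7.5},{"slide":[15,-3,0],"turn":0,"grip":7.5},{"slide":[20,-4,0],"turn":0,"grip":7.5},{"slide":[25,-5,0],"turn":0,"grip":7.5},{"slide":[30,-6,0],"turn":0,"grip":7.5},{"slide":[35,-7,0],"turn":0,"grip":7.5},{"slide":[39,-7.8,0],"turn":0,"grip":7.5},{"slide":[41.3,-7.8,0],"turn":0,"grip":7.5},{"slide":[41.3,-7.8,0],"turn":0,"grip":7.5},{"slide":[41.3,-7.8,0],"turn":0,"grip":7.5},{"slide":[41.3,-7.8,0],"turn":0,"grip":7.5},{"slide":[41.3,-7.8,0],"turn":0,"grip":7.5}]'
python3 - <<'E'
from h import *
p,b=cap((318,230),.068,True,90);print(b)
if b: go(*max(b,key=lambda k:k[2])[3][:2],.021,-1.5)
E
```

```text
time: 19.7
eef_pos: [0.5133, 0.3044, 0.1997]
tcp_rot: [0.717, 0.697, -0.001, -0.0]
contact_force: [-0.2, 0.5, 0.3]
opening: 0.878
finger_force: 0.0
[(array([319., 218.]), 26.9, 2089.0, array([0.5148, 0.3092, 0.068 ]))]
slide [ 0.5  0.1 17.9] turn -0.002 q6 0.39 tcp [0.5135 0.3045 0.2   ] F [-0.2  0.5 -0.6] t 19.8 open 7.52
```

```bash
python3 -m inch '[{"slide":[0.4,0.1,5],"turn":0,"grip":7.5},{"slide":[0.4,0.1,10],"turn":0,"grip":7.5},{"slide":[0.4,0.1,14],"turn":0,"grip":7.5},{"slide":[0.4,0.1,17],"turn":0,"grip":7.5},{"slide":[0.4,0.1,17.8],"turn":0,"grip":7.5},{"slide":[0.4,0.1,17.8],"turn":0,"grip":7.5},{"slide":[0.4,0.1,17.8],"turn":0,"grip":5},{"slide":[0.4,0.1,17.8],"turn":0,"grip":5},{"slide":[0.4,0.1,17.8],"turn":0,"grip":5},{"slide":[0.4,0.1,17.8],"turn":0,"grip":5},{"slide":[0.4,0.1,17.8],"turn":0,"grip":5},{"slide":[0.4,0.1,17.8],"turn":0,"grip":5}]' 30
python3 -m inch '[{"slide":[0,0,-2],"turn":0,"grip":5},{"slide":[0,0,-6],"turn":0,"grip":5},{"slide":[0,0,-11],"turn":0,"grip":5},{"slide":[0,0,-16],"turn":0,"grip":5},{"slide":[0,0,-17.8],"turn":0,"grip":5},{"slide":[-4,1,-17.8],"turn":0,"grip":5},{"slide":[-8,2,-17.8],"turn":0,"grip":5},{"slide":[-13,3,-17.8],"turn":0,"grip":5},{"slide":[-18,4,-17.8],"turn":0,"grip":5},{"slide":[-23,5,-17.8],"turn":0,"grip":5},{"slide":[-28,6,-17.8],"turn":0,"grip":5},{"slide":[-32,7,-17.8],"turn":0,"grip":5},{"slide":[-34.5,7.7,-17.8],"turn":0,"grip":5},{"slide":[-34.5,7.7,-17.8],"turn":0,"grip":5},{"slide":[-34.5,7.7,-17.8],"turn":0,"grip":5},{"slide":[-34.5,7.7,-17.8],"turn":0,"grip":5}]'
python3 - <<'E'
from h import *
go(.582,-.0385,.047,-1.5)
E
```

```text
time: 20.95
eef_pos: [0.5164, 0.3104, 0.025]
tcp_rot: [0.716, 0.698, 0.002, 0.001]
contact_force: [-0.4, -0.4, 6.2]
opening: 0.646
finger_force: 32.5
time: 22.55
eef_pos: [0.5819, -0.036, 0.2001]
tcp_rot: [0.716, 0.698, -0.0, -0.0]
contact_force: [-0.2, -0.8, -1.4]
opening: 0.649
finger_force: 32.2
slide [-0.3  0.  15.3] turn 0.001 q6 -0.21 tcp [ 0.5819 -0.036   0.2001] F [-0.2 -0.8 -1.4] t 22.6 open 5.54
```

```bash
python3 -m inch '[{"slide":[-0.3,0,5],"turn":0,"grip":5},{"slide":[-0.3,0,10],"turn":0,"grip":5},{"slide":[-0.3,0,13],"turn":0,"grip":5},{"slide":[-0.3,0,14.5],"turn":0,"grip":5},{"slide":[-0.3,0,15.2],"turn":0,"grip":5},{"slide":[-0.3,0,15.2],"turn":0,"grip":5},{"slide":[-0.3,0,15.2],"turn":0,"grip":5},{"slide":[-0.3,0,15.2],"turn":0,"grip":6.8},{"slide":[-0.3,0,15.2],"turn":0,"grip":6.8},{"slide":[-0.3,0,15.2],"turn":0,"grip":6.8},{"slide":[-0.3,0,15.2],"turn":0,"grip":6.8},{"slide":[-0.3,0,12],"turn":0,"grip":6.8},{"slide":[-0.3,0,8],"turn":0,"grip":6.8},{"slide":[-0.3,0,3],"turn":0,"grip":6.8},{"slide":[-0.3,0,0],"turn":0,"grip":7.5},{"slide":[-0.3,0,0],"turn":0,"grip":7.5},{"slide":[-0.3,0,0],"turn":0,"grip":7.5}]'
python3 - <<'E'
from h import *
s=ctrl.get_state();p,d=ctrl.read_camera("wrist");cv2.imwrite("pics/w5.png",p[:,:,::-1])
p,d=ctrl.read_camera("top");H=hsv(p)
for r,a,c in blobs((H[:,:,0]>95)&(H[:,:,0]<115)&(H[:,:,1]>150)&(H[:,:,2]>120)):print(np.round(r[0],1),a,ray("top",r[0],.068).round(4))
go(.615,.302,.2,-1.5)
E
```

```text
time: 24.25
eef_pos: [0.5825, -0.0403, 0.2012]
tcp_rot: [0.716, 0.698, 0.0, 0.001]
contact_force: [-0.2, 0.0, -0.7]
opening: 0.879
finger_force: 0.0
[192.8 291.6] 128.5 [[0.4152 0.3467 0.068 ]]
[212.5 219. ] 123.0 [[0.6152 0.3024 0.068 ]]
[426.6 145. ] 152.5 [[ 0.8386 -0.2858  0.068 ]]
slide [34.3  2.5 -0.2] turn 0.0 q6 -0.22 tcp [ 0.5811 -0.04    0.1983] F [-0.6 -0.1 -1. ] t 24.4 open 7.5
```

View pics/w5.png

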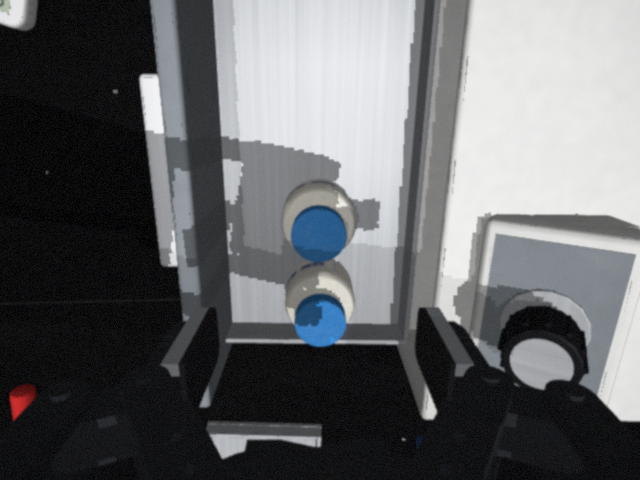

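Both jars are upright in the drawer, with caps at (320,233) and (320,320). The third jar is next.

```bash
python3 -m inch '[{"slide":[5,0.5,0],"turn":0,"grip":7.5},{"slide":[10,1,0],"turn":0,"grip":7.5},{"slide":[15,1.5,0],"turn":0,"grip":7.5},{"slide":[20,2,0],"turn":0,"grip":7.5},{"slide":[25,2.5,0],"turn":0,"grip":7.5},{"slide":[30,2.5,0],"turn":0,"grip":7.5},{"slide":[34.3,2.5,0],"turn":0,"grip":7.5},{"slide":[34.3,2.5,0],"turn":0,"grip":7.5},{"slide":[34.3,2.5,0],"turn":0,"grip":7.5},{"slide":[34.3,2.5,0],"turn":0,"grip":7.5},{"slide":[34.3,2.5,0],"turn":0,"grip":7.5}]'
python3 - <<'E'
from h import *
p,b=cap((318,230),.068,True,90);print(b)
if b: go(*max(b,key=lambda k:k[2])[3][:2],.021,-1.5)
E
```

```text
time: 25.45
eef_pos: [0.6162, 0.3005, 0.1994]
tcp_rot: [0.717, 0.697, -0.001, -0.0]
contact_force: [0.2, -0.0, 0.8]
opening: 0.879
finger_force: 0.0
[(array([319., 219.]), 26.9, 2077.5, array([0.6175, 0.3042, 0.068 ]))]
slide [ 0.4  0.1 17.9] turn -0.002 q6 0.33 tcp [0.6163 0.3005 0.1999] F [-0.5 -0.6  0.6] t 25.5 open 7.51
```

```bash
python3 -m inch '[{"slide":[0.4,0.1,5],"turn":0,"grip":7.5},{"slide":[0.4,0.1,10],"turn":0,"grip":7.5},{"slide":[0.4,0.1,14],"turn":0,"grip":7.5},{"slide":[0.4,0.1,17],"turn":0,"grip":7.5},{"slide":[0.4,0.1,17.8],"turn":0,"grip":7.5},{"slide":[0.4,0.1,17.8],"turn":0,"grip":7.5},{"slide":[0.4,0.1,17.8],"turn":0,"grip":5},{"slide":[0.4,0.1,17.8],"turn":0,"grip":5},{"slide":[0.4,0.1,17.8],"turn":0,"grip":5},{"slide":[0.4,0.1,17.8],"turn":0,"grip":5},{"slide":[0.4,0.1,17.8],"turn":0,"grip":5},{"slide":[0.4,0.1,17.8],"turn":0,"grip":5}]' 30
python3 -m inch '[{"slide":[0,0,-2],"turn":0,"grip":5},{"slide":[0,0,-6],"turn":0,"grip":5},{"slide":[0,0,-11],"turn":0,"grip":5},{"slide":[0,0,-16],"turn":0,"grip":5},{"slide":[0,0,-17.8],"turn":0,"grip":5},{"slide":[-4,-0.5,-17.8],"turn":0,"grip":5},{"slide":[-8,-1,-17.8],"turn":0,"grip":5},{"slide":[-13,-1.5,-17.8],"turn":0,"grip":5},{"slide":[-18,-2,-17.8],"turn":0,"grip":5},{"slide":[-22,-2.6,-17.8],"turn":0,"grip":5},{"slide":[-25,-2.6,-17.8],"turn":0,"grip":5},{"slide":[-27.1,-2.6,-17.8],"turn":0,"grip":5},{"slide":[-27.1,-2.6,-17.8],"turn":0,"grip":5},{"slide":[-27.1,-2.6,-17.8],"turn":0,"grip":5},{"slide":[-27.1,-2.6,-17.8],"turn":0,"grip":5},{"slide":[-27.1,-2.6,-17.8],"turn":0,"grip":5}]'
python3 - <<'E'
from h import *
go(.584,.0335,.047,-1.5)
E
```

```text
time: 26.7
eef_pos: [0.6194, 0.3065, 0.0255]
tcp_rot: [0.716, 0.698, 0.002, 0.001]
contact_force: [0.6, -0.0, 6.1]
opening: 0.649
finger_force: 32.7
time: 28.3
eef_pos: [0.5841, 0.0369, 0.2]
tcp_rot: [0.716, 0.698, -0.0, -0.0]
contact_force: [0.3, 0.4, -0.7]
opening: 0.647
finger_force: 32.5
slide [-0.3  0.  15.3] turn 0.002 q6 -0.09 tcp [0.5841 0.0369 0.2   ] F [ 0.3  0.4 -0.7] t 28.3 open 5.53
```

```bash
python3 -m inch '[{"slide":[-0.3,0,5],"turn":0,"grip":5},{"slide":[-0.3,0,10],"turn":0,"grip":5},{"slide":[-0.3,0,13],"turn":0,"grip":5},{"slide":[-0.3,0,14.5],"turn":0,"grip":5},{"slide":[-0.3,0,15.2],"turn":0,"grip":5},{"slide":[-0.3,0,15.2],"turn":0,"grip":5},{"slide":[-0.3,0,15.2],"turn":0,"grip":5},{"slide":[-0.3,0,15.2],"turn":0,"grip":6.8},{"slide":[-0.3,0,15.2],"turn":0,"grip":6.8},{"slide":[-0.3,0,15.2],"turn":0,"grip":6.8},{"slide":[-0.3,0,15.2],"turn":0,"grip":6.8},{"slide":[-0.3,0,12],"turn":0,"grip":6.8},{"slide":[-0.3,0,8],"turn":0,"grip":6.8},{"slide":[-0.3,0,3],"turn":0,"grip":6.8},{"slide":[-0.3,0,0],"turn":0,"grip":7.5},{"slide":[-0.3,0,0],"turn":0,"grip":7.5},{"slide":[-0.3,0,0],"turn":0,"grip":7.5}]'
python3 - <<'E'
from h import *
p,d=ctrl.read_camera("top");H=hsv(p)
for r,a,c in blobs((H[:,:,0]>95)&(H[:,:,0]<115)&(H[:,:,1]>150)&(H[:,:,2]>120)):print(np.round(r[0],1),a,ray("top",r[0],.068).round(4))
go(.415,.347,.2,-1.5)
E
```

```text
time: 30.0
eef_pos: [0.5845, 0.0327, 0.2012]
tcp_rot: [0.716, 0.698, 0.001, 0.001]
contact_force: [-0.4, -0.4, -0.0]
opening: 0.876
finger_force: 0.0
[192.5 292. ] 128.5 [[0.4141 0.3474 0.068 ]]
[362.5 233. ] 119.0 [[ 0.5869 -0.1113  0.068 ]]
[338.5 232.5] 109.0 [[ 0.5866 -0.0454  0.068 ]]
[426.7 145. ] 154.5 [[ 0.8385 -0.2859  0.068 ]]
slide [ 31.  -17.7  -0. ] turn 0.0 q6 -0.09 tcp [0.5835 0.0328 0.1994] F [-0.2  0.4 -0.8] t 30.1 open 7.5
```

```bash
python3 -m inch '[{"slide":[4,-2.5,0],"turn":0,"grip":7.5},{"slide":[8,-5,0],"turn":0,"grip":7.5},{"slide":[12,-7,0],"turn":0,"grip":7.5},{"slide":[16,-9,0],"turn":0,"grip":7.5},{"slide":[20,-11,0],"turn":0,"grip":7.5},{"slide":[24,-13,0],"turn":0,"grip":7.5},{"slide":[28,-15.5,0],"turn":0,"grip":7.5},{"slide":[31,-17.7,0],"turn":0,"grip":7.5},{"slide":[31,-17.7,0],"turn":0,"grip":7.5},{"slide":[31,-17.7,0],"turn":0,"grip":7.5},{"slide":[31,-17.7,0],"turn":0,"grip":7.5},{"slide":[31,-17.7,0],"turn":0,"grip":7.5}]'
python3 - <<'E'
from h import *
p,b=cap((318,230),.068,True,90);print(b)
if b: go(*max(b,key=lambda k:k[2])[3][:2],.021,-1.5)
E
```

```text
time: 31.25
eef_pos: [0.4158, 0.3462, 0.1996]
tcp_rot: [0.717, 0.697, -0.001, -0.0]
contact_force: [-0.6, 0.2, 0.5]
opening: 0.88
finger_force: 0.0
[(array([317., 220.]), 26.8, 2094.0, array([0.416 , 0.3496, 0.068 ]))]
slide [ 0.3  0.  17.9] turn -0.002 q6 0.53 tcp [0.4159 0.3462 0.1999] F [0.5 0.1 0.4] t 31.3 open 7.51
```

```bash
python3 -m inch '[{"slide":[0.3,0,5],"turn":0,"grip":7.5},{"slide":[0.3,0,10],"turn":0,"grip":7.5},{"slide":[0.3,0,14],"turn":0,"grip":7.5},{"slide":[0.3,0,17],"turn":0,"grip":7.5},{"slide":[0.3,0,17.8],"turn":0,"grip":7.5},{"slide":[0.3,0,17.8],"turn":0,"grip":7.5},{"slide":[0.3,0,17.8],"turn":0,"grip":5},{"slide":[0.3,0,17.8],"turn":0,"grip":5},{"slide":[0.3,0,17.8],"turn":0,"grip":5},{"slide":[0.3,0,17.8],"turn":0,"grip":5},{"slide":[0.3,0,17.8],"turn":0,"grip":5},{"slide":[0.3,0,17.8],"turn":0,"grip":5}]' 30
python3 -m inch '[{"slide":[0,0,-2],"turn":0,"grip":5},{"slide":[0,0,-6],"turn":0,"grip":5},{"slide":[0,0,-11],"turn":0,"grip":5},{"slide":[0,0,-16],"turn":0,"grip":5},{"slide":[0,0,-17.8],"turn":0,"grip":5},{"slide":[-3,2.2,-17.8],"turn":0,"grip":5},{"slide":[-7,5,-17.8],"turn":0,"grip":5},{"slide":[-11,8,-17.8],"turn":0,"grip":5},{"slide":[-15,11,-17.8],"turn":0,"grip":5},{"slide":[-19,14,-17.8],"turn":0,"grip":5},{"slide":[-22.5,16.5,-17.8],"turn":0,"grip":5},{"slide":[-24.2,17.7,-17.8],"turn":0,"grip":5},{"slide":[-24.2,17.7,-17.8],"turn":0,"grip":5},{"slide":[-24.2,17.7,-17.8],"turn":0,"grip":5},{"slide":[-24.2,17.7,-17.8],"turn":0,"grip":5},{"slide":[-24.2,17.7,-17.8],"turn":0,"grip":5}]'
python3 - <<'E'
from h import *
go(.586,.1055,.047,-1.5)
E
```

```text
time: 32.5
eef_pos: [0.4173, 0.3512, 0.0248]
tcp_rot: [0.716, 0.698, 0.002, 0.001]
contact_force: [0.9, -0.7, 6.6]
opening: 0.65
finger_force: 32.5
time: 34.1
eef_pos: [0.5853, 0.105, 0.2003]
tcp_rot: [0.716, 0.698, -0.0, -0.0]
contact_force: [0.0, 0.0, -0.3]
opening: 0.647
finger_force: 32.2
slide [ 0.   0.1 15.3] turn 0.002 q6 0.03 tcp [0.5853 0.105  0.2003] F [ 0.   0.  -0.3] t 34.1 open 5.53
```

```bash
python3 -m inch '[{"slide":[0,0,5],"turn":0,"grip":5},{"slide":[0,0,10],"turn":0,"grip":5},{"slide":[0,0,13],"turn":0,"grip":5},{"slide":[0,0,14.5],"turn":0,"grip":5},{"slide":[0,0,15.2],"turn":0,"grip":5},{"slide":[0,0,15.2],"turn":0,"grip":5},{"slide":[0,0,15.2],"turn":0,"grip":5},{"slide":[0,0,15.2],"turn":0,"grip":6.8},{"slide":[0,0,15.2],"turn":0,"grip":6.8},{"slide":[0,0,15.2],"turn":0,"grip":6.8},{"slide":[0,0,15.2],"turn":0,"grip":6.8},{"slide":[0,0,12],"turn":0,"grip":6.8},{"slide":[0,0,8],"turn":0,"grip":6.8},{"slide":[0,0,3],"turn":0,"grip":6.8},{"slide":[0,0,-2],"turn":0,"grip":7.5},{"slide":[0,-5,-2],"turn":0,"grip":7.5},{"slide":[0,-10,-2],"turn":0,"grip":7.5},{"slide":[-5,-15,-2],"turn":0,"grip":3},{"slide":[-10,-16,-2],"turn":0,"grip":0},{"slide":[-10,-16,-2],"turn":0,"grip":0}]'
python3 - <<'E'
from h import *
p,d=ctrl.read_camera("scene");cv2.imwrite("pics/s6.png",p[:,:,::-1])
p,d=ctrl.read_camera("top");H=hsv(p)
for r,a,c in blobs((H[:,:,0]>95)&(H[:,:,0]<115)&(H[:,:,1]>150)&(H[:,:,2]>120)):print(np.round(r[0],1),a,ray("top",r[0],.09).round(4))
go(.44,-.0,.22,-1.5)
E
```

```text
time: 36.1
eef_pos: [0.4216, 0.0063, 0.2204]
tcp_rot: [0.717, 0.697, -0.0, 0.001]
contact_force: [0.9, 0.2, 0.0]
opening: 0.376
finger_force: 0.0
[363. 233.] 116.0 [[ 0.5846 -0.1108  0.09  ]]
[338. 233.] 113.5 [[ 0.5829 -0.0434  0.09  ]]
[311.8 231.8] 113.5 [[0.5845 0.0276 0.09  ]]
[285. 230.] 117.0 [[0.5874 0.0999 0.09  ]]
[426.7 145. ] 150.5 [[ 0.8319 -0.2812  0.09  ]]
slide [-0.6  1.8  0.1] turn -0.003 q6 -0.2 tcp [0.4227 0.0064 0.2206] F [0.9 0.  0.3] t 36.2 open 1.65
```

View pics/s6.png

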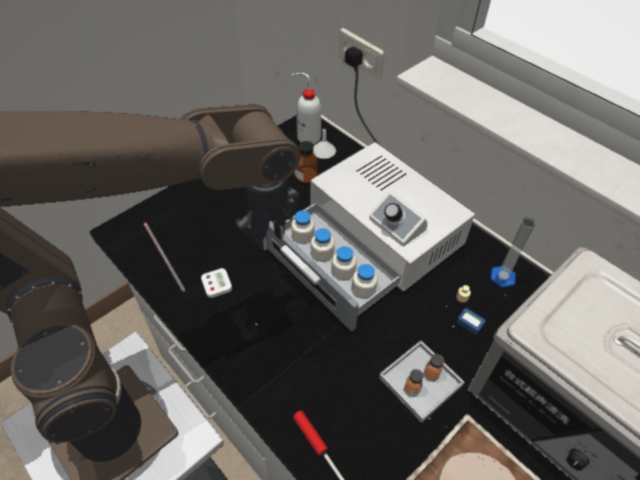

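All four jars stand upright in a row in the drawer (caps (302,217) to (366,271)), and both bottles are in the tray. Next I'll push the drawer shut by its lip.

```bash
python3 -m inch '[{"slide":[2.4,0,0],"turn":0,"grip":0},{"slide":[2.4,0,4],"turn":0,"grip":0},{"slide":[2.4,0,8],"turn":0,"grip":0},{"slide":[2.4,0,12],"turn":0,"grip":0},{"slide":[2.4,0,13.5],"turn":0,"grip":0},{"slide":[2.4,0,13.5],"turn":0,"grip":0},{"slide":[2.4,1,13.5],"turn":0,"grip":0},{"slide":[2.4,2,13.5],"turn":0,"grip":0},{"slide":[2.4,3,13.5],"turn":0,"grip":0},{"slide":[2.4,3.5,13.5],"turn":0,"grip":0},{"slide":[2.4,4,13.5],"turn":0,"grip":0},{"slide":[2.4,4.5,13.5],"turn":0,"grip":0},{"slide":[2.4,5,13.5],"turn":0,"grip":0},{"slide":[2.4,5.5,13.5],"turn":0,"grip":0},{"slide":[2.4,6,13.5],"turn":0,"grip":0}]'
```

```text
time: 37.7
eef_pos: [0.4839, 0.0303, 0.0851]
tcp_rot: [0.716, 0.698, -0.001, -0.0]
contact_force: [-2.3, -1.4, 1.2]
opening: 0.002
finger_force: 1.2
```

```bash
python3 -m inch '[{"slide":[0,0.4,0],"turn":0,"grip":0},{"slide":[0,0.9,0],"turn":0,"grip":0},{"slide":[0,1.5,0],"turn":0,"grip":0},{"slide":[0,2.2,0],"turn":0,"grip":0},{"slide":[0,2.9,0],"turn":0,"grip":0},{"slide":[0,3.6,0],"turn":0,"grip":0},{"slide":[0,4.3,0],"turn":0,"grip":0},{"slide":[0,5,0],"turn":0,"grip":0},{"slide":[0,5.7,0],"turn":0,"grip":0},{"slide":[0,6.4,0],"turn":0,"grip":0},{"slide":[0,7.1,0],"turn":0,"grip":0},{"slide":[0,7.8,0],"turn":0,"grip":0},{"slide":[0,8.5,0],"turn":0,"grip":0},{"slide":[0,9.2,0],"turn":0,"grip":0},{"slide":[0,9.9,0],"turn":0,"grip":0},{"slide":[0,10.5,0],"turn":0,"grip":0},{"slide":[0,11,0],"turn":0,"grip":0},{"slide":[0,11.4,0],"turn":0,"grip":0},{"slide":[0,11.7,0],"turn":0,"grip":0},{"slide":[0,11.7,0],"turn":0,"grip":0}]'
python3 - <<'E'
from h import *
p,d=ctrl.read_camera("wrist");cv2.imwrite("pics/w7.png",p[:,:,::-1])
go(.632,.025,.085)
E
```

```text
time: 39.7
eef_pos: [0.602, 0.0275, 0.0857]
tcp_rot: [0.716, 0.698, 0.001, 0.001]
contact_force: [-0.9, -0.4, -0.0]
opening: -0.0
finger_force: 0.1
slide [-0.2  3.   0.1] turn 0.0 q6 -0.1 tcp [0.602  0.0276 0.0858] F [0.3 0.9 0.4] t 39.8 open 0.01
```

View pics/w7.png

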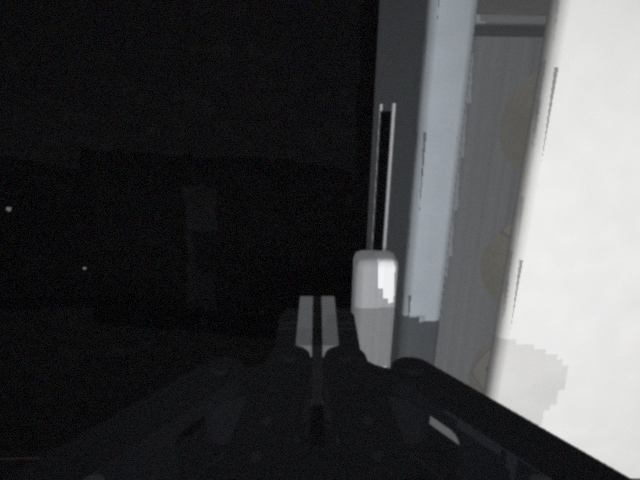

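The drawer is open by about 3 cm and the fingers are on the lip at (375,310). I'll push the rest gently.

```bash
python3 -m inch '[{"slide":[0,0.4,0],"turn":0,"grip":0},{"slide":[0,0.8,0],"turn":0,"grip":0},{"slide":[0,1.2,0],"turn":0,"grip":0},{"slide":[0,1.6,0],"turn":0,"grip":0},{"slide":[0,2,0],"turn":0,"grip":0},{"slide":[0,2.3,0],"turn":0,"grip":0},{"slide":[0,2.5,0],"turn":0,"grip":0},{"slide":[0,2.5,0],"turn":0,"grip":0}]'
python3 -m inch '[{"slide":[0,0.2,0],"turn":0,"grip":0},{"slide":[0,0.4,0],"turn":0,"grip":0},{"slide":[0,0.4,0],"turn":0,"grip":0}]'
```

```text
time: 40.55
eef_pos: [0.6182, 0.0271, 0.0851]
tcp_rot: [0.716, 0.698, -0.009, -0.009]
contact_force: [-25.7, -0.4, 18.6]
opening: 0.001
finger_force: 13.5
time: 40.85
eef_pos: [0.6185, 0.0271, 0.0851]
tcp_rot: [0.715, 0.699, -0.013, -0.013]
contact_force: [-36.8, -0.9, 25.9]
opening: -0.001
finger_force: 19.3
```

```bash
python3 -m inch '[{"slide":[0,0.2,0],"turn":0,"grip":0},{"slide":[0,0.3,0],"turn":0,"grip":0},{"slide":[0,0.3,0],"turn":0,"grip":0}]'
```

```text
time: 41.15
eef_pos: [0.6185, 0.0271, 0.0852]
tcp_rot: [0.715, 0.699, -0.016, -0.016]
contact_force: [-44.0, -1.6, 32.4]
opening: 0.001
finger_force: 23.7
```

```bash
python3 -m inch '[{"slide":[0,-1,0],"turn":0,"grip":0},{"slide":[0,-3,0],"turn":0,"grip":0},{"slide":[0,-6,0],"turn":0,"grip":0},{"slide":[0,-6,-5],"turn":0,"grip":0},{"slide":[0,-6,-10],"turn":0,"grip":0},{"slide":[0,-8,-14],"turn":0,"grip":0},{"slide":[0,-8,-14],"turn":0,"grip":0},{"slide":[0,-8,-14],"turn":0,"grip":0}]'
python3 - <<'E'
from h import *
p,d=ctrl.read_camera("wrist");a=cv2.resize(p,(480,360))
p,d=ctrl.read_camera("scene");b=p[100:370,240:500];b=cv2.resize(b,(320,332));c=np.zeros((360,800,3),np.uint8);c[:,:480]=a;c[:332,480:]=b
cv2.imwrite("pics/m8.png",c[:,:,::-1])
p,d=ctrl.read_camera("top");np.savez("pics/top8.npz",p=p,d=d)
for v in range(195,226,2): print(v,[lift("top",(u,v),d).round(3)[0][[0,2]].tolist() for u in (285,340)])
print(ctrl.get_state()["eef_pos"])
E
```

```text
time: 41.95
eef_pos: [0.5543, 0.0285, 0.2272]
tcp_rot: [0.716, 0.698, 0.002, 0.002]
contact_force: [0.3, 0.1, -1.4]
opening: 0.003
finger_force: 0.0
195 [[0.678, 0.119], [0.679, 0.13]]
197 [[0.672, 0.119], [0.677, 0.114]]
199 [[0.667, 0.119], [0.671, 0.12]]
201 [[0.678, 0.024], [0.665, 0.122]]
203 [[0.595, 0.49], [0.66, 0.118]]
205 [[0.59, 0.498], [0.656, 0.11]]
207 [[0.585, 0.502], [0.651, 0.11]]
209 [[0.581, 0.508], [0.645, 0.11]]
211 [[0.577, 0.509], [0.643, 0.093]]
213 [[0.573, 0.51], [0.636, 0.099]]
215 [[0.569, 0.51], [0.631, 0.097]]
217 [[0.566, 0.506], [0.638, 0.006]]
219 [[0.564, 0.497], [0.634, -0.002]]
221 [[0.561, 0.494], [0.448, 1.375]]
223 [[0.555, 0.506], [0.621, 0.003]]
225 [[0.551, 0.511], [0.616, -0.001]]
[0.55254467 0.02867738 0.22326212]
```

View pics/m8.png

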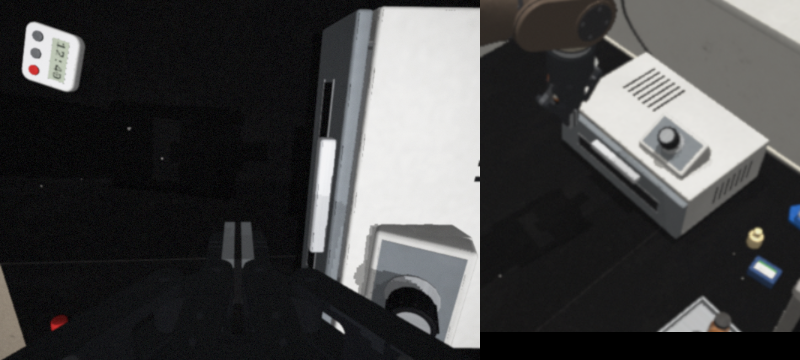

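The drawer front is flush with the dryer body, so it is shut: the panel spans x 0.645–0.657 and the dryer starts at 0.658. The knob is visible at (410,310) in the left half. I'll move above it.

Run:
```python
from h import *
go(.67,-.075,.29,88.5)
```

```text
slide [-10.1  12.   -6.7] turn -1.571 q6 -0.11 tcp [0.5525 0.0287 0.2233] F [ 0.4  0.3 -1. ] t 42.1 open -0.03
```

```bash
python3 -m inch '[{"slide":[0,0,-4],"turn":-0.14,"grip":5},{"slide":[0,0,-6.7],"turn":-0.28,"grip":6},{"slide":[-2,3,-6.7],"turn":-0.42,"grip":6},{"slide":[-4,6,-6.7],"turn":-0.56,"grip":6},{"slide":[-7,9,-6.7],"turn":-0.7,"grip":6},{"slide":[-10.1,12,-6.7],"turn":-0.84,"grip":6},{"slide":[-10.1,12,-6.7],"turn":-0.98,"grip":6},{"slide":[-10.1,12,-6.7],"turn":-1.12,"grip":6},{"slide":[-10.1,12,-6.7],"turn":-1.26,"grip":6},{"slide":[-10.1,12,-6.7],"turn":-1.4,"grip":6},{"slide":[-10.1,12,-6.7],"turn":-1.5,"grip":6},{"slide":[-10.1,12,-6.7],"turn":-1.571,"grip":6},{"slide":[-10.1,12,-6.7],"turn":-1.571,"grip":6},{"slide":[-10.1,12,-6.7],"turn":-1.571,"grip":6},{"slide":[-10.1,12,-6.7],"turn":-1.571,"grip":6}]'
python3 - <<'E'
from h import *
s=ctrl.get_state();p,d=ctrl.read_camera("wrist");np.savez("pics/w9.npz",p=p,d=d,pos=s["eef_pos"],rot=s["tcp_rot"])
cv2.imwrite("pics/w9.png",p[:,:,::-1])
E
```

```text
time: 43.6
eef_pos: [0.6703, -0.0755, 0.2912]
tcp_rot: [0.013, 1.0, 0.0, -0.001]
contact_force: [-0.1, 1.0, 0.0]
opening: 0.699
finger_force: 0.0
```

View pics/w9.png

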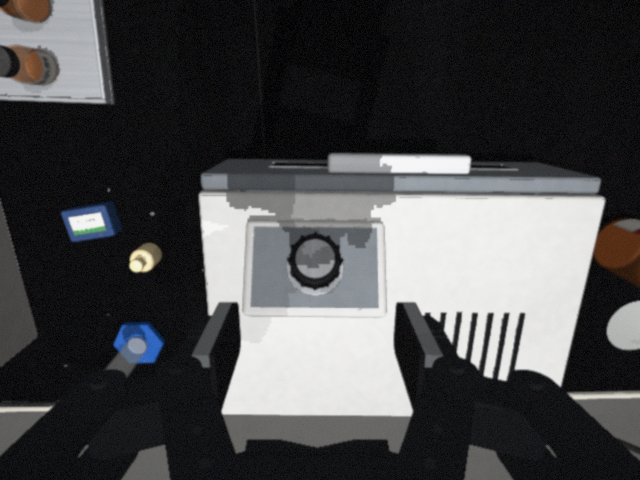

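The knob's cap top is at about (316,259), a black ring with a grey disc, and sits in the middle of the sloping panel.

Run:
```python
from h import *
f=np.load("pics/w9.npz");p,d=f["p"],f["d"];s=dict(eef_pos=f["pos"],tcp_rot=f["rot"])
i=ctrl.camera_info("wrist");T=np.eye(4);T[:3,:3]=R.from_quat(s["tcp_rot"]).as_matrix();T[:3,3]=s["eef_pos"];T=T@i["T_tool_cam"]
m=np.zeros(d.shape,bool);m[225:300,280:352]=1
b=max(blobs(m&(p.max(2)<60),100),key=lambda k:k[1]);print(b)
def L(u,v):
    u,v=np.atleast_1d(u),np.atleast_1d(v);z=d[v,u];c=(np.linalg.inv(i["K"])@np.array([u,v,np.ones(len(u))]))*z
    return (T[:3,:3]@c).T+T[:3,3]
uu,vv=np.meshgrid(range(306,327),range(250,269));P=L(uu.ravel(),vv.ravel())
c=P.mean(0);print("disc mean",c.round(4));q=np.linalg.svd(P-c)[2][2];print("normal",q.round(3))
print("centre on disc",L(316,259),"panel pts",L(np.array([262,370,262,370,316]),np.array([240,240,295,295,305])).round(4).tolist())
for z in(.18,.19,.2):print(z,ray("wrist",b[0][0],z,s).round(4))
g=np.load("pics/top8.npz");P8=g["p"];m=np.zeros(d.shape,bool);m[170:205,338:372]=1
for k in blobs(m&(P8.max(2)<60),20):print("top",k,[ray("top",k[0][0],z).round(4).tolist() for z in(.18,.19,.2)])
```

```text
(((314.82354736328125, 259.79412841796875), (54.813053131103516, 52.63022994995117), 75.96376037597656), 2172.0, ((314.12738037109375, 259.93377685546875), 28.178468704223633))
disc mean [ 0.6853 -0.0764  0.1873]
normal [ 0.934 -0.034  0.356]
centre on disc [[ 0.68569537 -0.07646678  0.18624219]] panel pts [[0.6865, -0.1183, 0.1405], [0.6885, -0.0349, 0.1409], [0.7227, -0.1179, 0.1623], [0.7254, -0.0368, 0.1611], [0.7307, -0.0777, 0.165]]
0.18 [[ 0.6887 -0.0774  0.18  ]]
0.19 [[ 0.6848 -0.0772  0.19  ]]
0.2 [[ 0.6809 -0.0771  0.2   ]]
```

Run:
```python
from h import *
go(.6925,-.0768,.158,88.5)
```

```text
slide [-2.2 -0.1 13.4] turn -0.0 q6 -1.81 tcp [ 0.6704 -0.0755  0.2916] F [-0.8  0.3  0.5] t 43.6 open 6.0
```

```bash
python3 -m inch '[{"slide":[-2.2,-0.1,0],"turn":0,"grip":6},{"slide":[-2.2,-0.1,4],"turn":0,"grip":6},{"slide":[-2.2,-0.1,8],"turn":0,"grip":6},{"slide":[-2.2,-0.1,10],"turn":0,"grip":6},{"slide":[-2.2,-0.1,11],"turn":0,"grip":6},{"slide":[-2.2,-0.1,12],"turn":0,"grip":6},{"slide":[-2.2,-0.1,12.7],"turn":0,"grip":6},{"slide":[-2.2,-0.1,13.3],"turn":0,"grip":6},{"slide":[-2.2,-0.1,13.3],"turn":0,"grip":6},{"slide":[-2.2,-0.1,13.3],"turn":0,"grip":6}]'
python3 - <<'E'
from h import *
go(.6925,-.0768,.158,88.5)
E
```

```text
time: 44.65
eef_pos: [0.6928, -0.0772, 0.1602]
tcp_rot: [0.013, 1.0, -0.0, 0.001]
contact_force: [1.3, -0.6, -0.0]
opening: 0.703
finger_force: 0.0
slide [0.  0.  0.2] turn 0.0 q6 -1.8 tcp [ 0.6928 -0.0772  0.1602] F [ 1.3 -0.6 -0. ] t 44.6 open 6.01
```

Fine. Grip.

```bash
python3 -m inch '[{"slide":[0,0,0.1],"turn":0,"grip":4.2},{"slide":[0,0,0.1],"turn":0,"grip":4.2},{"slide":[0,0,0.1],"turn":0,"grip":3},{"slide":[0,0,0.1],"turn":0,"grip":3},{"slide":[0,0,0.1],"turn":0,"grip":3},{"slide":[0,0,0.1],"turn":0,"grip":3},{"slide":[0,0,0.1],"turn":0,"grip":3}]' 60
```

```text
time: 45.35
eef_pos: [0.6926, -0.0775, 0.1593]
tcp_rot: [0.013, 1.0, -0.0, 0.0]
contact_force: [-3.0, -1.6, 5.6]
opening: 0.397
finger_force: 60.5
```

```bash
python3 -m inch '[{"slide":[0.15,0,-0.26],"turn":0,"grip":3},{"slide":[0.3,0,-0.52],"turn":0,"grip":3},{"slide":[0.45,0,-0.78],"turn":0,"grip":3},{"slide":[0.6,0,-1.04],"turn":0,"grip":3},{"slide":[0.7,0,-1.21],"turn":0,"grip":3},{"slide":[0.75,0,-1.3],"turn":0,"grip":3},{"slide":[0.8,0,-1.39],"turn":0,"grip":3},{"slide":[0.8,0,-1.39],"turn":0,"grip":3},{"slide":[0.8,0,-1.39],"turn":0,"grip":3}]'
```

```text
time: 46.25
eef_pos: [0.6858, -0.0772, 0.171]
tcp_rot: [0.013, 1.0, -0.0, 0.002]
contact_force: [7.4, -3.2, -3.9]
opening: 0.399
finger_force: 60.1
```

```bash
python3 -m inch '[{"slide":[0.1,0,-0.17],"turn":0,"grip":3},{"slide":[0.2,0,-0.35],"turn":0,"grip":3},{"slide":[0.25,0,-0.43],"turn":0,"grip":3},{"slide":[0.25,0,-0.43],"turn":0,"grip":3}]' 80
python3 - <<'E'
from h import *
p,d=ctrl.read_camera("scene");cv2.imwrite("pics/s10.png",cv2.resize(p[160:260,330:470],None,fx=4,fy=4)[:,:,::-1])
E
```

```text
time: 46.65
eef_pos: [0.6854, -0.0772, 0.1718]
tcp_rot: [0.013, 1.0, -0.0, 0.006]
contact_force: [19.4, -3.8, -16.8]
opening: 0.393
finger_force: 81.5
```

View pics/s10.png

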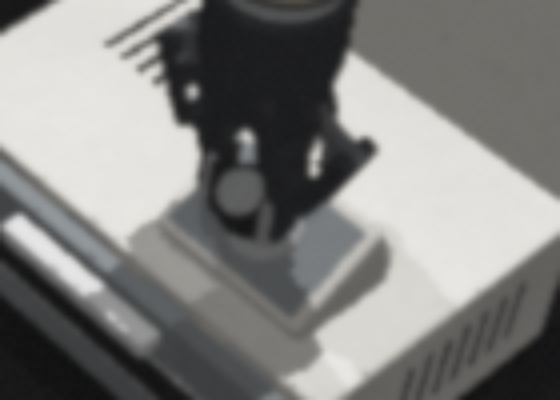

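The cap is gripped and pulled out at (240,190). The force climbed to about 25 N with almost no further motion, so it is at its stop (14.4 mm). I'll ride it back and release.

```bash
python3 -m inch '[{"slide":[-0.25,0,0.43],"turn":0,"grip":3},{"slide":[-0.5,0,0.87],"turn":0,"grip":3},{"slide":[-0.75,0,1.3],"turn":0,"grip":3},{"slide":[-1,0,1.75],"turn":0,"grip":3},{"slide":[-1,0,1.75],"turn":0,"grip":3},{"slide":[-1,0,1.75],"turn":0,"grip":6},{"slide":[-1,0,1.75],"turn":0,"grip":6},{"slide":[-1,0,1.75],"turn":0,"grip":6},{"slide":[-1,0,1.75],"turn":0,"grip":6},{"slide":[-1,0,0],"turn":0,"grip":6},{"slide":[-1,0,-3],"turn":0,"grip":6},{"slide":[-1,0,-7],"turn":0,"grip":6},{"slide":[-1,0,-11],"turn":0,"grip":6},{"slide":[1,0,-15],"turn":0,"grip":6},{"slide":[5,0,-15],"turn":0,"grip":6},{"slide":[9,0,-15],"turn":0,"grip":6},{"slide":[13,0,-15],"turn":0,"grip":6},{"slide":[17,0,-15],"turn":0,"grip":6},{"slide":[20,0,-15],"turn":0,"grip":6},{"slide":[20,0,-15],"turn":0,"grip":6}]'
python3 - <<'E'
from h import *
p,d=ctrl.read_camera("scene");a=p[100:480,130:530];q,e=ctrl.read_camera("top");b=q[110:360,150:480]
c=np.zeros((380,800,3),np.uint8);c[:,:400]=a;b=cv2.resize(b,(400,303));c[:303,400:]=b;cv2.imwrite("pics/f11.png",c[:,:,::-1])
m=np.zeros(e.shape,bool);m[165:210,335:375]=1
print(lift("top",[(354,187),(353,186),(355,186)],e).round(4).tolist())
E
```

```text
time: 48.7
eef_pos: [0.4795, -0.0711, 0.3284]
tcp_rot: [0.013, 1.0, -0.0, 0.001]
contact_force: [0.5, -0.2, 0.6]
opening: 0.703
finger_force: 0.0
[[0.6904, -0.0782, 0.1859], [0.6912, -0.0751, 0.1942], [0.6926, -0.0805, 0.1882]]
```

View pics/f11.png

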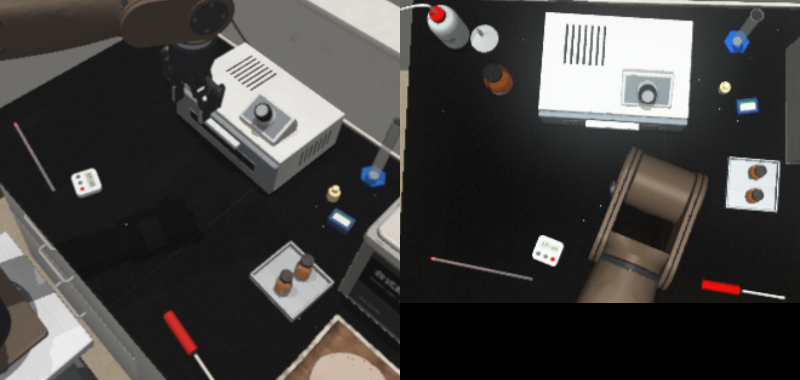

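The drawer is flush at (615,122), the knob is back at rest at (648,92), both bottles stand in the tray at (757,172) and (755,196), and the bystanders are where they were.

```bash
python3 -c "
from plant import ctrl
print(ctrl.sign_off())"
```

```text
the job is handed in; nothing more can be done
None
```

The job is handed in at about 49 s on the robot's clock: both brown bottles stand in the tray, all four jars are in the shut drawer, and the knob was then pulled to its stop and let back to rest; the one risk is that while shutting the drawer the fingertips pressed its lip at its stop with about 55 N.

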